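# Tuck the recipe board's splash guard under its lip

### The job

Cover the recipe before cooking: push the open blue splash guard over with the fingertips until it lies flat on the recipe card, then push it along so that its free edge slides fully home beneath the red retaining lip. Touch the guard only on its outer side, never pinch it or touch its card side; do not lift the board or shove it away, leave the jars and the tin alone, and finish clear of everything.

Things in the scene. Friction and masses are not known exactly. Their poses are not given: they have to be found in the camera images.
- board: Loose wooden recipe board, rubber underside, 190 (x) x 170 (y) x 10 mm, about 1 kg with its guard, flat on the worktop; a sideways push over about 6 N would slide it. Origin: centre of its underside, z up. A white card (142 x 96 mm) is fixed on it. The guard is hinged near the +y edge and folds over toward -y; the red lip is near the -y edge.
- guard (a joint): Fold angle of the blue-rimmed clear guard about its pin, rad: 0 = flat over the card, 1.57 = upright, 2.1 = fully open, leaning away from the lip. Panel 146 mm wide along the board's x, 4 mm thick. Stiff hinge (0.045 N m): it stays where it is left. The outer side faces up when flat (then 16.5 mm above the worktop) and away from the lip (board's +y) when upright.
- pin (a joint): How far the hinge pin with the guard has slid toward the lip (board's -y), m: 0 = home, 0.018 = end stop. Friction about 2 N, no spring. Near 0 the flat guard's free edge is 1 to 4 mm short of the lip; at 0.018 it is 14 mm beneath it. If slid before the guard is flat, the edge comes down on top of the lip.
- hinge_home (a point): Point of the board on the hinge pin's axis, mid-width, with the pin home: 62 mm toward +y from the board's centre, 14.5 mm above the worktop. The axis runs along the board's x. Two small steel slotted bearings at x = +82 and -82 mm (9 mm wide, y 31 to 75 mm, tops 21 mm above the worktop) carry the pin.
- guard_edge (a point): Middle of the guard's free edge, 112 mm from the pin (moves with the guard).
- ridge (a point): Middle of the steep face of the white wedge-shaped thumb ridge on the guard's outer side, 42 mm from the pin, 5 mm above the outer face. Ridge 70 mm wide along the board's x, 11 mm high. The steep face looks toward the hinge: a fingertip set down between hinge and ridge pushes the flat guard toward the lip. The other side slopes down over 25 mm.
- lip_edge (a point): Middle of the lower front edge of the fixed red retaining lip: 54 mm toward -y from the board's centre, underside 19.5 mm above the worktop (3 mm above the flat guard), 4 mm thick, 120 mm wide along the board's x; it reaches back 17 mm to its riser.
- liner: Clear inner pad on the guard's card side, 130 x 86 x 1.2 mm, inset 8 mm or more from the guard's sides and free edge; not to be touched. Origin: on the hinge pin's axis, mid-width.
- mint_jar: Spice jar with mint-green cap, 44 mm across, 106 mm tall, origin at its foot, standing near the board: leave it alone.
- yellow_jar: Spice jar with yellow cap, 49 mm across, 98 mm tall, origin at its foot, standing near the board: leave it alone.
- green_tin: Green and white spice tin, 34 x 45 x 103 mm, origin at its foot, standing near the board: leave it alone.

How it is judged:
By the outcome, as a careful person would: the job done as asked, in the order asked, and still so for the second after the job is handed in, with the robot touching nothing.
It also fails if it takes over 42 s, if anything falls off the work surface, if the arm or the gripper's body presses on something with over 40 N, if the wrist force passes 120 N, or if a joint passes its speed limit or range.

### The arm

A 7-joint arm with a two-finger parallel gripper is mounted at the origin on a cart in front of the work surface, level with it; the furniture and walls round the work are solid. World frame = base frame: x ahead of the robot, y to its left, z up, the work surface at z = 0. Lengths are in m, angles in degrees, forces in N, time in s.
With the tool pointing down it reaches from about 0.425 to 0.875 m from the base axis. Payload 4.7 kg.
Tool frame: the origin (TCP) lies on the mounting face of the last link; the fingertips stand 182 mm ahead of it and the grasp point (between the pads) lies 164 mm ahead of it; z points along the fingers, y is the line along which they close (so a half turn about z gives the same grasp; the last joint's range is limited). The gripper opens to 87 mm and grips with 3 to 60 N. Pads are 19 mm wide; open, the fingers measure 117 mm over their backs; the gripper's body (75 mm by 190 mm) begins 51 mm behind the grasp point.
Start: joints at [-68.004, 18.392, -4.016, 83.108, 1.295, 78.541, -3.26], TCP at [0.235, 0.606, 0.405] pointing down, gripper open.
Joint ranges: [-163.93, 163.93], [-17.29, 119.83], [-79.2, 71.16], [3.27, 140.29], [-89.18, 269.18], [5.43, 117.66], [-154.24, 154.24]. Speed limits (degrees/s): [147.25, 147.25, 180, 180, 180, 180, 180].

### API

Orientations are given as [roll, pitch, yaw] about the fixed x, y, z axes, in that order (R = Rz(yaw) Ry(pitch) Rx(roll)).
In Python, from cell import env gives the robot as it stands.
- The arm moves only by the tool servo_tool, never from a script. Its argument "plan" is a list of rows, each an object with "xyz": the shift along the tool's x, y, z in cm, a list of three; "twist": the turn, a rotation vector about the tool's x, y, z in degrees, a list of three; "jaw": the closure, from 0 (fully open) to 1 (shut). In form: [{"xyz": [x, y, z], "twist": [wx, wy, wz], "jaw": jaw}, ...]. A call has 1 to 10 rows; each row is the pose to reach, as a shift and turn from the pose commanded when the call began, along the tool's axes at that moment; what a row does not reach only later rows make up. A row lasts 1/12 s, in which the tool goes at most 41.7 mm and 7.16 degrees, less where a joint would pass 70% of its speed; a pose out of reach is approached as far as the arm can. A call with a gripper value outside its range is refused whole. The fingers move at their own pace and stop on an object; "newtons" is the grip in N (left out, the last holds). Time passes only in rows, so rows that repeat a pose let the fingers close. It gives the time, the measured TCP pose, the force, the opening and the grip force at its end, in the units of the state.
- env.get_obs(): the state, without advancing time (a new reading comes with each control period).
- env.read_camera(name): name is "side" or "top"; returns a dict with "img" (480x640x3 uint8, red, green, blue), "camera_matrix" (3x3 intrinsics, pixels), "k1" (the pictures are not rectified: a ray, as slopes to the right and down, at radius r is drawn at 1 + k1 r^2 times it, then the intrinsics apply), "R" (3x3) and "t" (3): a world point X has camera coordinates R X + t. Camera axes: x right, y down, z forward; pixel columns grow to the right and rows downward; lengths in m; the calibration is good to about 2 mm. A picture is of the moment at which its call begins. There is no depth.
- env.sign_off(): hands the job in; it is judged then, once.
The state is a dict: "time_s": time; "qpos": joint angles; "joint_velocities": joint speeds; "effort": joint torques, N m; "tool_pos": TCP position; "tool_rot": TCP orientation; "force": force on the tool from outside, world axes, zero at the start; "wrist_torque": the same for the moment, N m; "grip_width": finger opening in m; "grasp_force": force on a finger pad.
Only numpy, scipy, OpenCV 4.12 (cv2) and the standard library are available. Lean on these libraries where they do the work, as an engineer would, in place of code of your own. Each camera call takes 0.05 s, during which the arm holds its last target. There are 200 camera calls.

## Working session

There is one attempt and no reset: what is moved stays moved. The work goes in short steps, Python scripts to look and compute and a tool call to move; the robot and the scene stay as the last step left them, time stands still between calls to the robot, and variables do not carry over. Pictures are saved under pics/ and viewed, at most 10 in all, crops included, and the job is handed in when it is done.

Besides the shell and the picture viewer there is one more tool, called after "Call:" by a JSON object that holds its "api" and its "payload". servo_tool: Moves the arm, as the interface text tells. Its arguments: {"type":"object","properties":{"plan":{"type":"array","items":{"type":"object","properties":{"xyz":{"type":"array","items":{"type":"number"}},"twist":{"type":"array","items":{"type":"number"}},"jaw":{"type":"number"}}}},"newtons":{"type":"number"}},"required":["plan"]}

```bash
mkdir -p pics; ls; python3 - <<'E'
from cell import env
import cv2,numpy as np
for n in("side","top"):
    c=env.read_camera(n); cv2.imwrite(f"pics/{n}0.png",c["img"][:,:,::-1])
    print(n,c["camera_matrix"],c["k1"],c["R"],c["t"], -np.array(c["R"]).T@np.array(c["t"]))
o=env.get_obs(); print({k:np.round(v,3) for k,v in o.items()})
E
```

```text
pics
side [[450.5769407    0.         316.93585348]
 [  0.         450.5769407  242.59098009]
 [  0.           0.           1.        ]] 0.035840029472454384 [[-0.95486169 -0.29704517  0.00182222]
 [-0.21705004  0.69350034 -0.68698367]
 [ 0.20280147 -0.6563699  -0.72667057]] [0.49789472 0.23479532 0.72554878] [0.37924057 0.46129497 0.68762822]
top [[437.11231205   0.         318.0021496 ]
 [  0.         437.11231205 239.07901258]
 [  0.           0.           1.        ]] 0.018488494190046535 [[ 0.01281537 -0.99978323 -0.01640887]
 [-0.98412761 -0.00970647 -0.17719658]
 [ 0.1769989   0.01841926 -0.98403868]] [-0.11785133  0.55456293  0.82060936] [ 0.40202405 -0.12755795  0.9038442 ]
{'time_s': np.float64(0.1), 'qpos': array([-68.004,  18.433,  -4.015,  83.17 ,   1.295,  78.54 ,  -3.261]), 'joint_velocities': array([-0.064, -0.125, -0.066, -0.176, -0.072,  0.03 ,  0.015]), 'effort': array([-0.0000e+00, -4.9257e+01, -4.0600e-01, -3.1340e+01, -6.4000e-02,
        4.0000e-02,  0.0000e+00]), 'tool_pos': array([0.235, 0.606, 0.404]), 'tool_rot': array([-1.79902e+02,  6.00000e-03,  1.58813e+02]), 'force': array([-0.607,  0.608,  0.358]), 'wrist_torque': array([-0.005,  0.057,  0.001]), 'grasp_force': np.float64(0.0), 'grip_width': np.float64(0.087)}
```

View pics/side0.png

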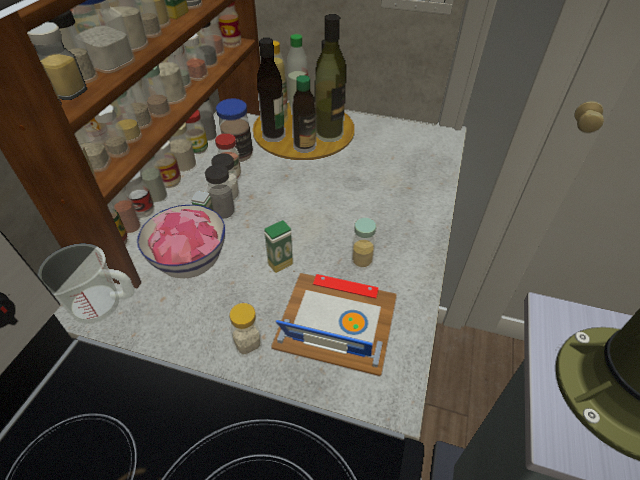

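View pics/top0.png

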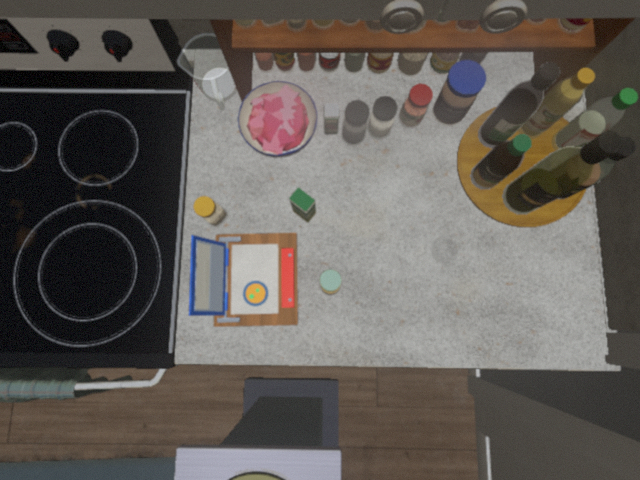

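Side: board at about (335,322), lip (345,287), guard upright-ish at (325,340). Top: the board's corners are about (215,235) to (298,325), the lip is on the right at (288,278), and the guard leans left to column ~192. I'll enlarge for measuring.

```bash
python3 - <<'E'
import cv2
a=cv2.imread("pics/side0.png")[265:380,260:410]; cv2.imwrite("pics/sc.png",cv2.resize(a,None,fx=5,fy=5,interpolation=cv2.INTER_CUBIC))
a=cv2.imread("pics/top0.png")[225:335,180:310]; cv2.imwrite("pics/tc.png",cv2.resize(a,None,fx=5,fy=5,interpolation=cv2.INTER_CUBIC))
E
```

```text
(no output)
```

View pics/sc.png

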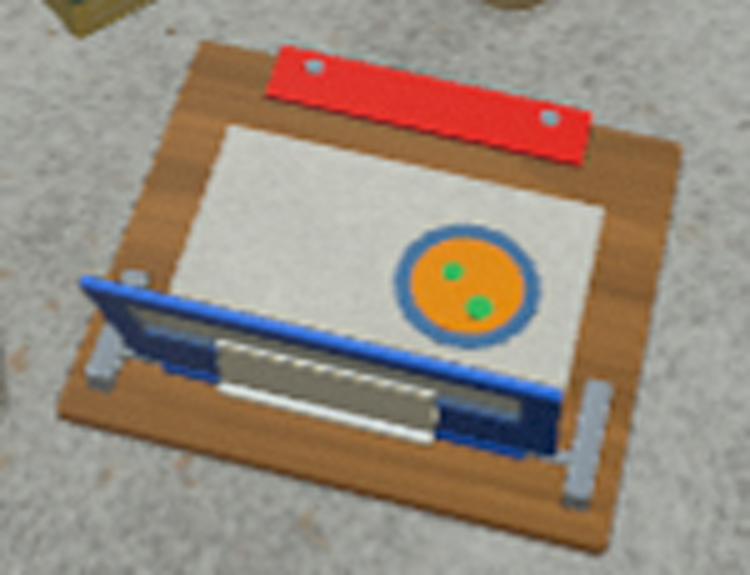

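View pics/tc.png

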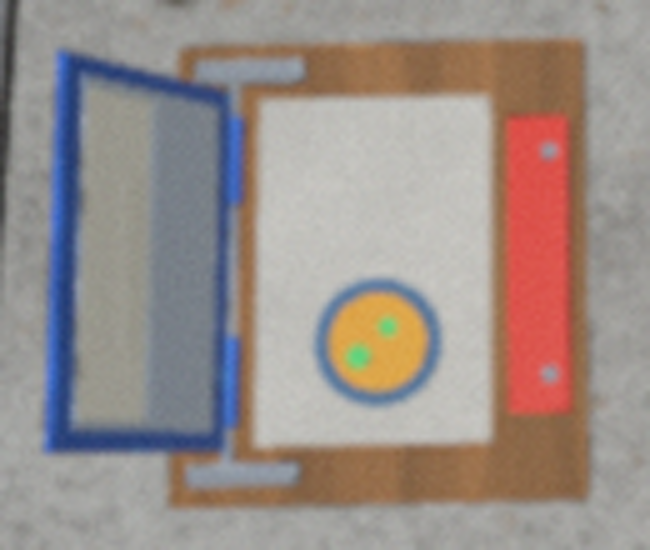

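Side crop: board corners (203,40), (682,145), (606,543), (60,410), guard free edge (82,280)–(560,393), and the ridge at (217–437, 340–440). Top crop: corners (180,47), (585,40), (588,497), (170,503), guard free edge (62,50)–(45,450), lip (507–570, 117–412). I'll fit the pose next.

```bash
cat > h.py <<'E'
import numpy as np,cv2
from cell import env
def proj(c,X):
    return cv2.projectPoints(np.asarray(X,float).reshape(-1,1,3),cv2.Rodrigues(np.array(c["R"]))[0],np.array(c["t"]),np.array(c["camera_matrix"]),np.array([c["k1"],0,0,0.]))[0][:,0]
def ray(c,uv):
    n=cv2.undistortPoints(np.array(uv,float).reshape(1,1,2),np.array(c["camera_matrix"]),np.array([c["k1"],0,0,0.]))[0,0]
    R=np.array(c["R"]);return -R.T@np.array(c["t"]),R.T@np.r_[n,1]
def atz(c,uv,z):
    o,d=ray(c,uv);return o+d*(z-o[2])/d[2]
def tri(c1,p1,c2,p2):
    o1,d1=ray(c1,p1);o2,d2=ray(c2,p2)
    s=np.linalg.lstsq(np.c_[d1,-d2],o2-o1,rcond=None)[0];a,b=o1+s[0]*d1,o2+s[1]*d2
    return (a+b)/2,np.linalg.norm(a-b)
E
cat > m.py <<'E'
from h import *
from scipy.optimize import least_squares
S,T=env.read_camera("side"),env.read_camera("top")
cs=lambda p:(np.array(p)+.5)/5-.5+[260,265]
ct=lambda p:(np.array(p)+.5)/5-.5+[180,225]
cor=[(95,85),(95,-85),(-95,-85),(-95,85)]
sp=cs([(60,410),(203,40),(682,145),(606,543)]);tp=ct([(180,47),(585,40),(588,497),(170,503)])
for a,b in zip(sp,tp): p,e=tri(S,a,T,b);print("corner",p.round(4),round(e,4))
ge=[tri(S,a,T,b) for a,b in zip(cs([(82,280),(560,393)]),ct([(62,50),(45,450)]))]
for p,e in ge:print("gedge",p.round(4),round(e,4))
for a,b in zip(cs([(267,97),(582,163)]),ct([(507,117),(507,412)])):p,e=tri(S,a,T,b);print("lip",p.round(4),round(e,4))
def W(q,L):
    c,s=np.cos(q[2]),np.sin(q[2]);L=np.array(L,float)
    return np.c_[q[0]+c*L[:,0]-s*L[:,1],q[1]+s*L[:,0]+c*L[:,1],L[:,2]]
B=[(x/1e3,y/1e3,.01) for x,y in cor]
Lp=[(.06,-.054,.0235),(-.06,-.054,.0235)]
def G(th):
    return [(x,.062-.112*np.cos(th)+.002*np.sin(th)*0,.0145+.112*np.sin(th)) for x in(.073,-.073)]
def f(q):
    P=W(q,B+Lp+G(q[3]))
    s=np.vstack([sp,cs([(267,97),(582,163)]),cs([(82,284),(560,397)])]);t=np.vstack([tp,ct([(507,117),(507,412)]),ct([(62,50),(45,450)])])
    return np.r_[(proj(S,P)-s).ravel(),(proj(T,P)-t).ravel()]
r=least_squares(f,[.4,.1,0,1.8],x_scale=[.1,.1,.1,.1]);q=r.x
print(q[:2].round(4),np.degrees(q[2:]),r.fun.reshape(-1,2).round(1).tolist())
print("jars: yellow cap",atz(T,(205,207),.098),"mint",atz(T,(331,281),.106),"tin",atz(T,(302,201),.103))
E
python3 m.py
```

```text
corner [0.5708 0.1033 0.0089] 0.0017
corner [ 0.5763 -0.0659  0.0079] 0.0003
corner [ 0.3888 -0.0712  0.0081] 0.0006
corner [0.3839 0.0967 0.0106] 0.0017
gedge [0.549  0.1184 0.1186] 0.0006
gedge [0.4045 0.1145 0.1206] 0.0005
lip [ 0.5408 -0.0357  0.0224] 0.001
lip [ 0.4218 -0.0392  0.0247] 0.0007
[0.4797 0.016 ] [  1.80828172 110.53417077] [[-1.3, -0.4], [-0.6, -0.9], [0.8, -0.8], [0.4, 1.0], [-0.5, -0.7], [-0.0, 0.1], [-0.8, -0.6], [0.4, -0.0], [-0.3, -0.3], [0.0, -0.6], [0.3, 0.9], [-0.6, 1.3], [0.2, -0.1], [0.4, 0.3], [-0.7, -0.2], [-0.0, 0.7]]
jars: yellow cap [0.60691415 0.10353144 0.098     ] mint [ 0.46815701 -0.13730495  0.106     ] tin [ 0.61898562 -0.08134455  0.103     ]
```

The fit puts the board centre at (0.480, 0.016) with yaw 1.8°, the hinge at y≈0.078 and the guard at about 110°. I'll come in from behind (+y) with the fingers shut and the tool's y along the board's x.

Call:
{"api": "servo_tool", "payload": {"plan": [{"xyz": [-3.4, -2.5, 0], "twist": [0, 0, 6.7], "jaw": 1}, {"xyz": [-6.8, -5, 0], "twist": [0, 0, 13.4], "jaw": 1}, {"xyz": [-10.2, -7.5, 0], "twist": [0, 0, 20.1], "jaw": 1}, {"xyz": [-13.6, -10, 0], "twist": [0, 0, 26.8], "jaw": 1}, {"xyz": [-17, -12.5, 0], "twist": [0, 0, 33.5], "jaw": 1}, {"xyz": [-20.4, -15, 0], "twist": [0, 0, 40.2], "jaw": 1}, {"xyz": [-23.8, -17.5, 0], "twist": [0, 0, 46.9], "jaw": 1}, {"xyz": [-27.2, -20, 0], "twist": [0, 0, 53.6], "jaw": 1}, {"xyz": [-30.6, -22.5, 0], "twist": [0, 0, 60.3], "jaw": 1}, {"xyz": [-34, -25, 0], "twist": [0, 0, 67], "jaw": 1}], "newtons": 20}}

```text
time_s: 1.03
tool_pos: [0.4593, 0.2526, 0.4049]
tool_rot: [180.0, -0.0, 91.5]
force: [0.1, 0.5, -0.6]
grip_width: 0.0284
grasp_force: 0.0
```

Call:
{"api": "servo_tool", "payload": {"plan": [{"xyz": [-2.5, 0.2, 2.5], "jaw": 1}, {"xyz": [-5, 0.4, 5], "jaw": 1}, {"xyz": [-7, 0.5, 8], "jaw": 1}, {"xyz": [-8, 0.5, 11], "jaw": 1}, {"xyz": [-8.5, 0.5, 13.3], "jaw": 1}, {"xyz": [-8.5, 0.5, 13.3], "jaw": 1}, {"xyz": [-8.5, 0.5, 13.3], "jaw": 1}]}}

```text
validation failed for argument at $.pl...
```

```bash
python3 - <<'E'
from h import *
c=env.read_camera("side");i=c["img"][170:400,210:430,::-1];cv2.imwrite("pics/s1.png",cv2.resize(i,None,fx=2.5,fy=2.5,interpolation=cv2.INTER_CUBIC))
o=env.get_obs();p=o["tool_pos"];print(p,o["tool_rot"],o["force"],proj(c,[p-[0,0,.182]]))
E
```

```text
[0.46441313 0.24363391 0.40519796] [179.77269611   0.27108875  90.4589749 ] [ 3.47774333 -6.8639877  -0.46570002] [[301.02102134 378.51067168]]
```

View pics/s1.png

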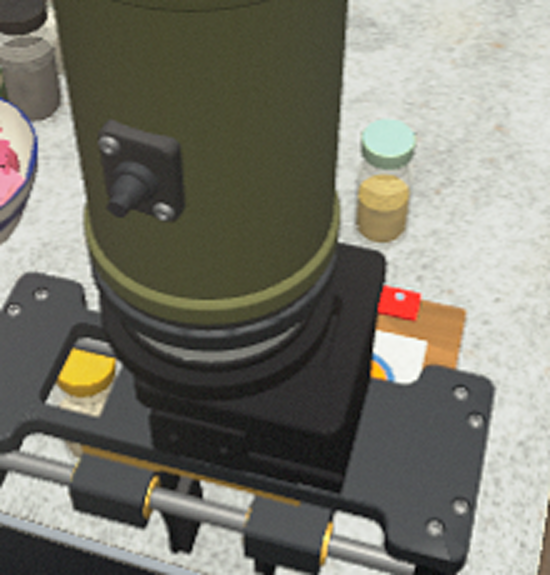

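The move was refused because it lacked the twist, so the arm hasn't moved. The picture shows the gripper body long along world x, above and behind the board, with the mint jar clear at (385,180).

Call:
{"api": "servo_tool", "payload": {"plan": [{"xyz": [-2.5, 0.2, 2.5], "twist": [0, 0, 0], "jaw": 1}, {"xyz": [-5, 0.4, 5], "twist": [0, 0, 0], "jaw": 1}, {"xyz": [-7, 0.5, 8], "twist": [0, 0, 0], "jaw": 1}, {"xyz": [-8, 0.5, 11], "twist": [0, 0, 0], "jaw": 1}, {"xyz": [-8.5, 0.5, 13.3], "twist": [0, 0, 0], "jaw": 1}, {"xyz": [-8.5, 0.5, 13.3], "twist": [0, 0, 0], "jaw": 1}, {"xyz": [-8.5, 0.5, 13.3], "twist": [0, 0, 0], "jaw": 1}, {"xyz": [-8.5, 0.5, 13.3], "twist": [0, 0, 0], "jaw": 1}]}}

```text
time_s: 1.75
tool_pos: [0.467, 0.1708, 0.2732]
tool_rot: [179.9, -0.1, 91.9]
force: [0.7, 0.8, 0.8]
grip_width: 0.0003
grasp_force: 0.0
```

Call:
{"api": "servo_tool", "payload": {"plan": [{"xyz": [-2, 0, -0.3], "twist": [0, 0, 0], "jaw": 1}, {"xyz": [-3.2, 0, -0.5], "twist": [0, 0, 0], "jaw": 1}, {"xyz": [-3.8, 0, -0.5], "twist": [0, 0, 0], "jaw": 1}, {"xyz": [-4.4, 0, -0.5], "twist": [0, 0, 0], "jaw": 1}, {"xyz": [-5, 0, -0.5], "twist": [0, 0, 0], "jaw": 1}, {"xyz": [-5.6, 0, -0.5], "twist": [0, 0, 0], "jaw": 1}, {"xyz": [-6.2, 0, -0.5], "twist": [0, 0, 0], "jaw": 1}, {"xyz": [-6.9, 0, -0.5], "twist": [0, 0, 0], "jaw": 1}, {"xyz": [-7.6, 0, -0.5], "twist": [0, 0, 0], "jaw": 1}, {"xyz": [-8.2, 0, -0.5], "twist": [0, 0, 0], "jaw": 1}]}}

```text
time_s: 2.58
tool_pos: [0.469, 0.087, 0.2767]
tool_rot: [-180.0, 0.0, 91.8]
force: [-0.1, 1.5, 0.2]
grip_width: 0.0004
grasp_force: 0.3
```

```bash
python3 - <<'E'
from h import *
c=env.read_camera("top");i=c["img"][180:350,170:370,::-1];cv2.imwrite("pics/t2.png",cv2.resize(i,None,fx=3.5,fy=3.5,interpolation=cv2.INTER_CUBIC))
o=env.get_obs();print(o["tool_pos"],o["tool_rot"],o["force"])
E
```

```text
[0.4690581  0.08580711 0.27665003] [-1.79981983e+02  4.41417869e-02  9.17100418e+01] [ 0.52699681 -0.82616393 -0.25747997]
```

View pics/t2.png

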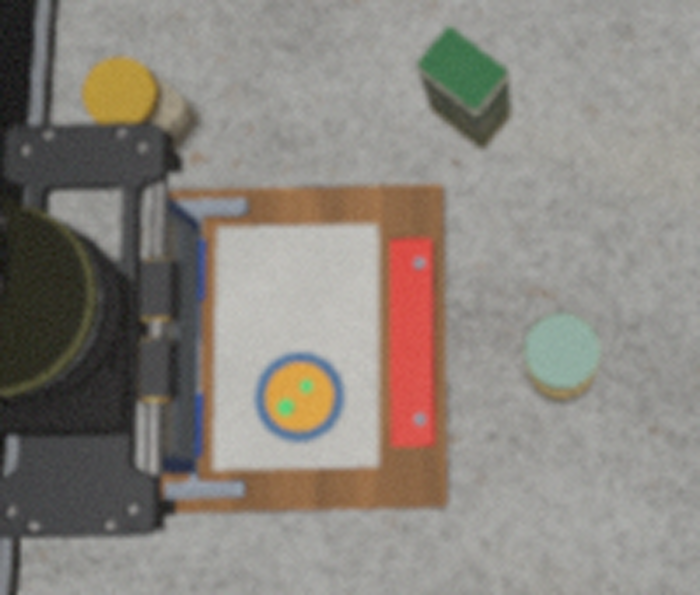

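Top: the board hasn't moved (right edge at column 443), the guard is about upright at columns 170–205, and the jars and tin are clear. Next I follow the arc down.

Call:
{"api": "servo_tool", "payload": {"plan": [{"xyz": [-0.6, 0, -0.2], "twist": [0, 0, 0], "jaw": 1}, {"xyz": [-1.2, 0, -0.35], "twist": [0, 0, 0], "jaw": 1}, {"xyz": [-2, 0, -0.35], "twist": [0, 0, 0], "jaw": 1}, {"xyz": [-2.8, 0, -0.3], "twist": [0, 0, 0], "jaw": 1}, {"xyz": [-3.55, 0, -0.15], "twist": [0, 0, 0], "jaw": 1}, {"xyz": [-4.3, 0, 0.1], "twist": [0, 0, 0], "jaw": 1}, {"xyz": [-5.1, 0, 0.35], "twist": [0, 0, 0], "jaw": 1}, {"xyz": [-5.85, 0, 0.7], "twist": [0, 0, 0], "jaw": 1}, {"xyz": [-6.55, 0, 1.2], "twist": [0, 0, 0], "jaw": 1}, {"xyz": [-7.15, 0, 1.75], "twist": [0, 0, 0], "jaw": 1}]}}

```text
time_s: 3.47
tool_pos: [0.4713, 0.0154, 0.2588]
tool_rot: [180.0, 0.0, 91.8]
force: [-0.0, 0.2, 0.0]
grip_width: 0.0007
grasp_force: 0.1
```

```bash
python3 - <<'E'
from h import *
c=env.read_camera("side");i=c["img"][200:390,240:430,::-1];cv2.imwrite("pics/s3.png",cv2.resize(i,None,fx=3,fy=3,interpolation=cv2.INTER_CUBIC))
o=env.get_obs();print(o["tool_pos"],o["tool_rot"],o["force"])
E
```

```text
[0.47079252 0.01427564 0.25769287] [-1.79901744e+02  7.29229957e-02  9.17098674e+01] [-0.10111943 -0.88133658 -0.92652115]
```

View pics/s3.png

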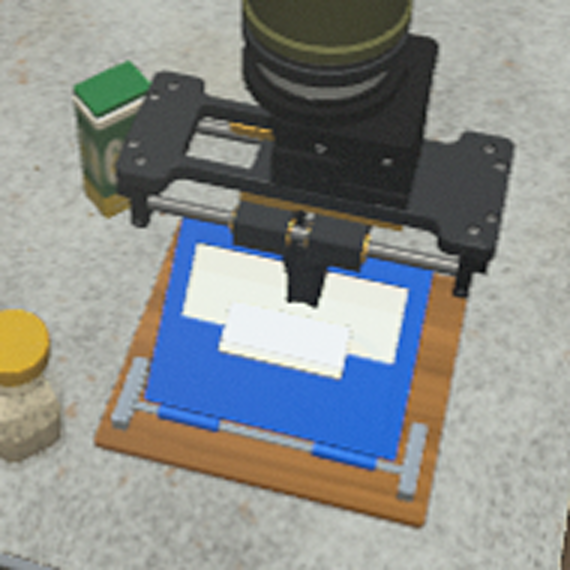

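The guard is folding, with the tip on its outer face just past the ridge at (300,300), and the tin is clear. Continuing down.

Call:
{"api": "servo_tool", "payload": {"plan": [{"xyz": [-0.6, 0, 0.6], "twist": [0, 0, 0], "jaw": 1}, {"xyz": [-1.1, 0, 1.3], "twist": [0, 0, 0], "jaw": 1}, {"xyz": [-1.5, 0, 2], "twist": [0, 0, 0], "jaw": 1}, {"xyz": [-1.85, 0, 2.8], "twist": [0, 0, 0], "jaw": 1}, {"xyz": [-2.1, 0, 3.6], "twist": [0, 0, 0], "jaw": 1}, {"xyz": [-2.35, 0, 4.4], "twist": [0, 0, 0], "jaw": 1}, {"xyz": [-2.45, 0, 5.1], "twist": [0, 0, 0], "jaw": 1}, {"xyz": [-2.5, 0, 5.6], "twist": [0, 0, 0], "jaw": 1}, {"xyz": [-2.5, 0, 5.8], "twist": [0, 0, 0], "jaw": 1}, {"xyz": [-2.5, 0, 5.8], "twist": [0, 0, 0], "jaw": 1}]}}

```text
time_s: 4.35
tool_pos: [0.4718, -0.0085, 0.2006]
tool_rot: [-179.9, 0.0, 91.8]
force: [0.4, -0.4, 0.4]
grip_width: 0.0008
grasp_force: 0.0
```

Call:
{"api": "servo_tool", "payload": {"plan": [{"xyz": [0, 0, 0.1], "twist": [0, 0, 0], "jaw": 1}, {"xyz": [0, 0, 0.2], "twist": [0, 0, 0], "jaw": 1}, {"xyz": [0, 0, 0.25], "twist": [0, 0, 0], "jaw": 1}, {"xyz": [0, 0, 0.3], "twist": [0, 0, 0], "jaw": 1}, {"xyz": [0, 0, 0.3], "twist": [0, 0, 0], "jaw": 1}, {"xyz": [0, 0, 0.3], "twist": [0, 0, 0], "jaw": 1}]}}

```text
time_s: 4.85
tool_pos: [0.4723, -0.0085, 0.1987]
tool_rot: [180.0, -0.0, 91.8]
force: [-0.6, 0.2, 3.0]
grip_width: 0.0007
grasp_force: 1.6
```

Call:
{"api": "servo_tool", "payload": {"plan": [{"xyz": [0, 0, -1], "twist": [0, 0, 0], "jaw": 1}, {"xyz": [0, 0, -3], "twist": [0, 0, 0], "jaw": 1}, {"xyz": [1.5, -0.3, -3.5], "twist": [0, 0, 0], "jaw": 1}, {"xyz": [4, -0.8, -3.5], "twist": [0, 0, 0], "jaw": 1}, {"xyz": [5.9, -0.8, -3.5], "twist": [0, 0, 0], "jaw": 1}, {"xyz": [5.9, -0.8, -3.5], "twist": [0, 0, 0], "jaw": 1}, {"xyz": [5.9, -0.8, -2], "twist": [0, 0, 0], "jaw": 1}, {"xyz": [5.9, -0.8, -0.8], "twist": [0, 0, 0], "jaw": 1}, {"xyz": [5.9, -0.8, -0.1], "twist": [0, 0, 0], "jaw": 1}, {"xyz": [5.9, -0.8, -0.1], "twist": [0, 0, 0], "jaw": 1}]}}

```text
time_s: 5.68
tool_pos: [0.4622, 0.0497, 0.1993]
tool_rot: [-179.9, 0.0, 91.8]
force: [-0.5, 0.6, 0.7]
grip_width: 0.0004
grasp_force: 0.0
```

```bash
python3 - <<'E'
from h import *
c=env.read_camera("top");i=c["img"][180:350,170:370,::-1];a=cv2.resize(i,None,fx=2,fy=2,interpolation=cv2.INTER_CUBIC)
c=env.read_camera("side");i=c["img"][200:390,240:430,::-1];b=cv2.resize(i,(340,340),interpolation=cv2.INTER_CUBIC)
cv2.imwrite("pics/s4.png",np.hstack([a,b]))
o=env.get_obs();print(o["tool_pos"],o["tool_rot"],o["force"])
E
```

```text
[0.46238453 0.04961888 0.19949238] [1.79991000e+02 1.70003280e-02 9.17753981e+01] [ 0.19499057 -0.48687495 -0.64393319]
```

View pics/s4.png

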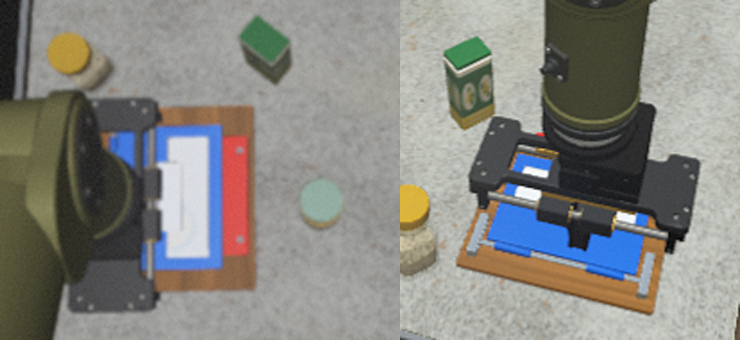

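Guard is flat with its free edge just short of the lip (top column ~222), and the finger sits between the hinge and the ridge. I'll slide it slowly while watching the force.

Call:
{"api": "servo_tool", "payload": {"plan": [{"xyz": [-0.2, 0, -0.1], "twist": [0, 0, 0], "jaw": 1}, {"xyz": [-0.35, 0, -0.1], "twist": [0, 0, 0], "jaw": 1}, {"xyz": [-0.5, 0, -0.1], "twist": [0, 0, 0], "jaw": 1}, {"xyz": [-0.65, 0, -0.1], "twist": [0, 0, 0], "jaw": 1}, {"xyz": [-0.8, 0, -0.1], "twist": [0, 0, 0], "jaw": 1}, {"xyz": [-0.95, 0, -0.1], "twist": [0, 0, 0], "jaw": 1}, {"xyz": [-1.1, 0, -0.1], "twist": [0, 0, 0], "jaw": 1}, {"xyz": [-1.25, 0, -0.1], "twist": [0, 0, 0], "jaw": 1}, {"xyz": [-1.4, 0, -0.1], "twist": [0, 0, 0], "jaw": 1}, {"xyz": [-1.5, 0, -0.1], "twist": [0, 0, 0], "jaw": 1}]}}

```text
time_s: 6.62
tool_pos: [0.4628, 0.035, 0.2004]
tool_rot: [180.0, -0.0, 91.8]
force: [0.3, 3.3, 1.8]
grip_width: 0.0006
grasp_force: 1.0
```

Call:
{"api": "servo_tool", "payload": {"plan": [{"xyz": [-0.1, 0, 0], "twist": [0, 0, 0], "jaw": 1}, {"xyz": [-0.2, 0, 0], "twist": [0, 0, 0], "jaw": 1}, {"xyz": [-0.3, 0, 0], "twist": [0, 0, 0], "jaw": 1}, {"xyz": [-0.4, 0, 0], "twist": [0, 0, 0], "jaw": 1}, {"xyz": [-0.5, 0, 0], "twist": [0, 0, 0], "jaw": 1}, {"xyz": [-0.5, 0, 0], "twist": [0, 0, 0], "jaw": 1}]}}

```text
time_s: 7.12
tool_pos: [0.4629, 0.0298, 0.2003]
tool_rot: [180.0, 0.0, 91.8]
force: [-0.1, 1.6, 1.1]
grip_width: -0.0001
grasp_force: 0.7
```

```bash
python3 - <<'E'
from h import *
c=env.read_camera("top");i=c["img"][225:335,180:310,::-1];cv2.imwrite("pics/t5.png",cv2.resize(i,None,fx=5,fy=5,interpolation=cv2.INTER_CUBIC))
o=env.get_obs();print(o["tool_pos"],o["tool_rot"],o["force"])
E
```

```text
[0.46287996 0.0298931  0.2002353 ] [1.79989717e+02 1.37683983e-02 9.18027208e+01] [0.32574424 0.97616256 1.38683422]
```

View pics/t5.png

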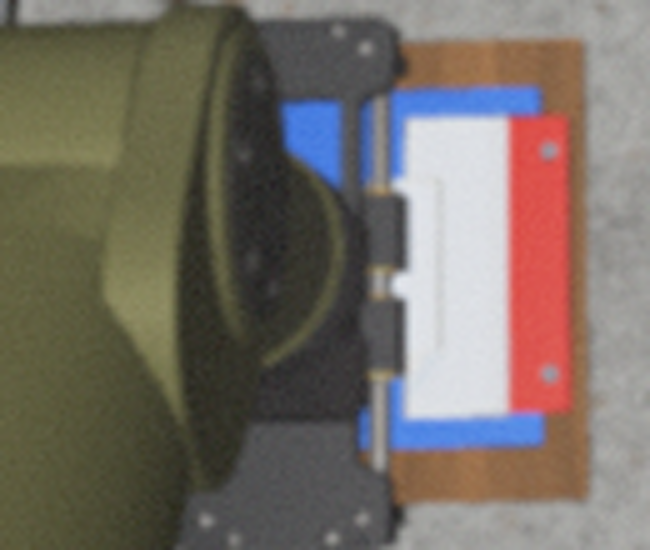

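Top crop: the guard's free edge is at column 542 and the lip front at 509, so it's about 13–14 mm beneath. The board hasn't moved (584). I'll nudge to the end stop.

Call:
{"api": "servo_tool", "payload": {"plan": [{"xyz": [-0.05, 0, 0], "twist": [0, 0, 0], "jaw": 1}, {"xyz": [-0.1, 0, 0], "twist": [0, 0, 0], "jaw": 1}, {"xyz": [-0.15, 0, 0], "twist": [0, 0, 0], "jaw": 1}, {"xyz": [-0.15, 0, 0], "twist": [0, 0, 0], "jaw": 1}]}}

```text
time_s: 7.5
tool_pos: [0.4629, 0.0289, 0.2003]
tool_rot: [180.0, -0.0, 91.8]
force: [1.5, 2.6, 1.8]
grip_width: 0.0003
grasp_force: 1.5
```

Call:
{"api": "servo_tool", "payload": {"plan": [{"xyz": [-0.05, 0, 0], "twist": [0, 0, 0], "jaw": 1}, {"xyz": [-0.1, 0, 0], "twist": [0, 0, 0], "jaw": 1}, {"xyz": [-0.1, 0, 0], "twist": [0, 0, 0], "jaw": 1}]}}

```text
time_s: 7.75
tool_pos: [0.4629, 0.0286, 0.2003]
tool_rot: [180.0, -0.1, 91.8]
force: [0.8, 6.0, 0.4]
grip_width: 0.0004
grasp_force: 2.8
```

Force rose with no motion, so it's at the end stop. Backing off and retreating upward.

Call:
{"api": "servo_tool", "payload": {"plan": [{"xyz": [0.3, 0, 0], "twist": [0, 0, 0], "jaw": 1}, {"xyz": [0.7, 0, 0], "twist": [0, 0, 0], "jaw": 1}, {"xyz": [0.7, 0, -1], "twist": [0, 0, 0], "jaw": 1}, {"xyz": [0.7, 0, -4], "twist": [0, 0, 0], "jaw": 1}, {"xyz": [0.7, 0, -8], "twist": [0, 0, 0], "jaw": 1}, {"xyz": [1, 0, -12], "twist": [0, 0, 0], "jaw": 1}, {"xyz": [4, 0, -16], "twist": [0, 0, 0], "jaw": 1}, {"xyz": [8, 0, -20], "twist": [0, 0, 0], "jaw": 1}, {"xyz": [12, 0, -20], "twist": [0, 0, 0], "jaw": 1}, {"xyz": [16, 0, -20], "twist": [0, 0, 0], "jaw": 1}]}}

```text
time_s: 8.58
tool_pos: [0.459, 0.1728, 0.4036]
tool_rot: [179.6, -0.2, 91.6]
force: [1.0, 1.1, 0.7]
grip_width: 0.0005
grasp_force: 0.0
```

Call:
{"api": "servo_tool", "payload": {"plan": [{"xyz": [4, 0, 0], "twist": [0, 0, 0], "jaw": 1}, {"xyz": [8, 0, 0], "twist": [0, 0, 0], "jaw": 1}, {"xyz": [12, 0, 0], "twist": [0, 0, 0], "jaw": 1}, {"xyz": [12, 0, 0], "twist": [0, 0, 0], "jaw": 1}, {"xyz": [12, 0, 0], "twist": [0, 0, 0], "jaw": 1}, {"xyz": [12, 0, 0], "twist": [0, 0, 0], "jaw": 1}]}}

```text
time_s: 9.08
tool_pos: [0.4548, 0.2919, 0.3991]
tool_rot: [180.0, 0.1, 91.8]
force: [-0.5, 0.5, -0.6]
grip_width: 0.0002
grasp_force: 0.0
```

```bash
python3 - <<'E'
from h import *
c=env.read_camera("top");i=c["img"][180:350,170:370,::-1];cv2.imwrite("pics/t6.png",cv2.resize(i,None,fx=3.5,fy=3.5,interpolation=cv2.INTER_CUBIC))
o=env.get_obs();print(o["tool_pos"],o["tool_rot"],o["force"],o["time_s"])
E
```

```text
[0.45507885 0.29112193 0.39923567] [1.79978780e+02 7.70723336e-02 9.16841833e+01] [ 0.0854329   0.14655049 -0.30779024] 9.1333
```

View pics/t6.png

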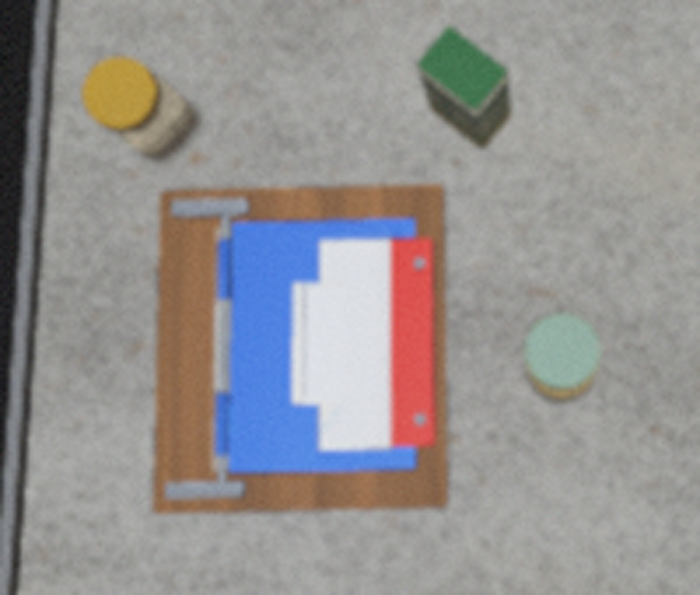

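The guard is flat, its edge (column 416) about 14–15 mm beneath the lip front (391), and the board, jars and tin haven't moved. Handing in.

```bash
python3 -c "
from cell import env
print(env.sign_off())"
```

```text
the job is handed in; nothing more can be done
None
```

The guard lies flat on the recipe card and was pushed to its end stop, its free edge about 14 mm beneath the red lip; the board, jars and tin did not move, the arm is clear, and the job is handed in at about 9 s (no verdict was returned).

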